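# Take the tipped sample bottle off the turntable

## Task

One of the three square sample bottles on the free-turning turntable has tipped over. Pick that one straight up off the turntable and lay it gently on its side on the floor of the open steel tray, without dropping it; leave the two standing bottles upright on the turntable.

Things in the scene. Friction and masses are not known exactly. Their poses are not given: they have to be found in the camera images.
- tipped: Tipped bottle, white plastic, square body 32 x 32 x 60 mm, round red cap 26 mm across reaching 49 mm from the body's middle; about 60 g. It lies flat on one side on the turntable's grey disc (top 40 mm above the work surface). Origin: middle of the square body, 16 mm above what it lies on; x along the bottle towards the cap, z up at the start. The other bottles' middles are over 110 mm away.
- standing_a: Bottle of the same make standing upright on the disc. Origin: middle of its square body, 30 mm above the disc; cap's top 49 mm above the origin; z up. The disc is 280 mm across, flat, without a rim, at rest at the start; it turns freely about its upright axis at the slightest sideways push, carrying all that is on it.
- standing_b: The other standing bottle on the disc, like standing_a.
- tray: Open steel tray, empty, fixed on the work surface, 208 (x) x 188 (y) mm and 26 mm high; walls and floor 4 mm thick, so 200 x 180 mm inside, floor 4 mm above the work surface. Origin: centre of its underside; x along its longer side, z up. The turntable is on the robot's left and the tray on its right, or the other way round.

How it is judged:
By the outcome, as a careful person would: the job done as asked, in the order asked, and still so for the second after the job is handed in, with the robot touching nothing.
It also fails if it takes over 40 s, if anything falls off the work surface, if the arm or the gripper's body presses on something with over 40 N, if the wrist force passes 120 N, or if a joint passes its speed limit or range.

## Robot

A 6-joint arm with a two-finger parallel gripper is mounted at the origin on the work surface. World frame = base frame: x ahead of the robot, y to its left, z up, the work surface at z = 0. Lengths are in mm, angles in rad, forces in N, time in s.
With the tool pointing down it reaches from about 275 to 750 mm from the base axis. Payload 10.2 kg.
Tool frame: the origin (TCP) lies at the very end of the fingers, on their centre line; the grasp point (between the pads) lies 19 mm behind it; z points along the fingers, y is the line along which they close (so a half turn about z gives the same grasp; the last joint's range is limited). The gripper opens to 85 mm and grips with 20 to 120 N. Pads are 22 mm wide; open, the fingers measure 114 mm over their backs; the gripper's body (76 mm by 85 mm) begins 54 mm behind the grasp point. The pads swing forward as they close: fully open they stand 13 mm farther back than shut.
Start: joints at [1.113, 0.313, 1.498, -0, 1.331, -0.223], TCP at [122.153, 510.597, 231.294] pointing down, gripper open.
Joint ranges: [-2.94, 2.94], [-0.97, 2.17], [0.19, 2.56], [-1.23, 4.37], [0.02, 3.11], [-2.88, 2.88]. Speed limits (rad/s): [2.39, 2.39, 3.01, 3.14, 3.14, 3.14].

## Interface

Orientations are given as a unit quaternion [w, x, y, z].
In Python, from rig import ctrl gives the robot as it stands.
- The arm moves only by the tool step_arm, never from a script. Its argument "increments" is a list of rows, each a list of 3 entries, a list of its own where there are three numbers: the shift along the tool's x, y, z in cm, then the turn, a rotation vector about the tool's x, y, z in degrees, then the opening in per cent of the stroke, from 0 (shut) to 100 (fully open). A call has 1 to 8 rows; each row is the pose to reach, as a shift and turn from the pose commanded when the call began, along the tool's axes at that moment; what a row does not reach only later rows make up. A row lasts 1/8 s, in which the tool goes at most 62.5 mm and 10.7 degrees, less where a joint would pass 70% of its speed; a pose out of reach is approached as far as the arm can. A call with a gripper value outside its range is refused whole. The fingers move at their own pace and stop on an object; "squeeze" is the grip in N (left out, the last holds). Time passes only in rows, so rows that repeat a pose let the fingers close. It gives the time, the measured TCP pose, the force, the opening and the grip force at its end, in the units of the state.
- ctrl.sense(): the state, without advancing time (a new reading comes with each control period).
- ctrl.capture(name): name is "scene" or "top" or "wrist"; returns a dict with "img" (384x512x3 uint8, red, green, blue), "fx", "fy", "cx", "cy" (pixels), "extrinsics" (4x4, takes a point from camera to world coordinates). Camera axes: x right, y down, z forward; pixel columns grow to the right and rows downward; lengths in mm; the calibration is good to about 2 mm. A picture is of the moment at which its call begins. There is no depth.
- ctrl.finish_job(): hands the job in; it is judged then, once.
The state is a dict: "time_s": time; "joints": joint angles; "dq": joint speeds; "tau": joint torques, N m; "eef_pos": TCP position; "ee_rot": TCP orientation; "force": force on the tool from outside, world axes, zero at the start; "wrist_torque": the same for the moment, N m; "grip_width": opening from 0.0 (shut) to 1.0 (fully open); "grip_force": force on a finger pad.
Only numpy, scipy, OpenCV 4.12 (cv2) and the standard library are available. Lean on these libraries where they do the work, as an engineer would, in place of code of your own. Each camera call takes 0.05 s, during which the arm holds its last target. There are 200 camera calls.

## Working session

There is one attempt and no reset: what is moved stays moved. The work goes in short steps, Python scripts to look and compute and a tool call to move; the robot and the scene stay as the last step left them, time stands still between calls to the robot, and variables do not carry over. Pictures are saved under pics/ and viewed, at most 10 in all, crops included, and the job is handed in when it is done.

Besides the shell and the picture viewer there is one more tool, called as name([rows], argument=value, ...), one row to a line, values as JSON. step_arm: Moves the arm, as the interface text tells. Its arguments: {"type":"object","properties":{"increments":{"type":"array"},"squeeze":{"type":"number"}},"required":["increments"]}

```bash
mkdir -p pics; ls
python3 - <<'E'
from rig import ctrl
import cv2,numpy as np,pickle
s=ctrl.sense();print(s)
d={n:ctrl.capture(n) for n in("scene","top","wrist")}
pickle.dump(d,open('caps0.pkl','wb'))
for n in d: print(n,d[n]['fx'],d[n]['cx'],d[n]['cy'],np.round(d[n]['extrinsics'],3).tolist())
cv2.imwrite('pics/top0.png',d['top']['img'][:,:,::-1])
cv2.imwrite('pics/wrist0.png',d['wrist']['img'][:,:,::-1])
E
```

```text
pics
{'time_s': 0.0, 'joints': array([ 1.11259916e+00,  3.13430361e-01,  1.49843083e+00, -4.57924551e-05,
        1.33098348e+00, -2.23405884e-01]), 'dq': array([-0.00137119, -0.00026451, -0.00129729,  0.00023505,  0.00082479,
       -0.00034663]), 'tau': array([ 1.05928015e-03, -4.12264431e+01, -2.59746766e+01, -4.32758247e-05,
        4.14809081e-03, -9.70324834e-06]), 'eef_pos': array([122.04714253, 510.35605979, 230.7474763 ]), 'ee_rot': array([-1.88279681e-04,  1.17120739e-01,  9.93117486e-01, -5.97436507e-04]), 'force': array([-0.01818337,  0.75398042,  0.71258097]), 'wrist_torque': array([ 0.02769851,  0.02775514, -0.05364508]), 'grip_force': 0.0, 'grip_width': 1.0000762979503213}
scene 365.18931728622607 256.94299672403645 190.25944667593353 [[-0.778, 0.524, -0.346, 805.135], [0.628, 0.653, -0.423, 330.438], [0.005, -0.547, -0.837, 768.075], [0.0, 0.0, 0.0, 1.0]]
top 447.1318113112614 256.02039339378285 191.86668166428265 [[-0.069, -0.976, 0.204, 343.104], [-0.998, 0.069, -0.009, -4.483], [-0.005, -0.204, -0.979, 1066.876], [0.0, 0.0, 0.0, 1.0]]
wrist 318.73833999748314 257.1982292898328 192.32934910231134 [[0.232, 0.936, 0.265, 55.185], [0.973, -0.224, -0.063, 526.098], [0.0, 0.272, -0.962, 372.761], [0.0, 0.0, 0.0, 1.0]]
```

View pics/top0.png

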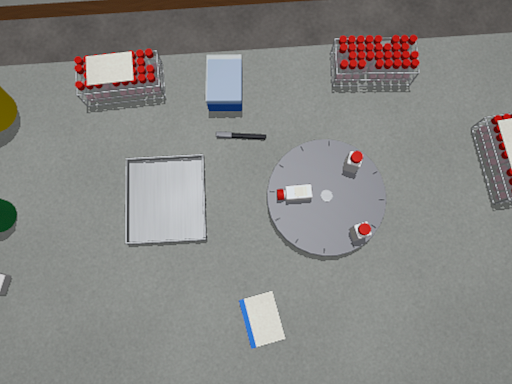

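View pics/wrist0.png

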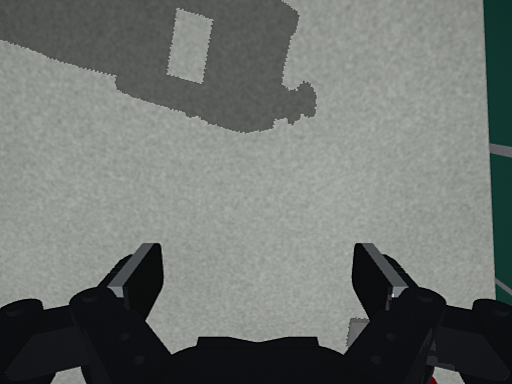

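The top view shows the tray at about (166,200), the disc at (327,197), and the tipped bottle at (295,193) with its cap to the left. The standing bottles are at (354,160) and (363,232). The wrist view shows only bare surface.

```bash
cat > h.py <<'E'
import numpy as np,cv2
def ray(c,uv,z):
    uv=np.atleast_2d(uv).astype(float);E=c['extrinsics']
    d=np.c_[(uv[:,0]-c['cx'])/c['fx'],(uv[:,1]-c['cy'])/c['fy'],np.ones(len(uv))]@E[:3,:3].T
    return E[:3,3]+d*((z-E[2,3])/d[:,2])[:,None]
def proj(c,p):
    E=c['extrinsics'];q=(np.atleast_2d(p)-E[:3,3])@E[:3,:3]
    return np.c_[q[:,0]/q[:,2]*c['fx']+c['cx'],q[:,1]/q[:,2]*c['fy']+c['cy']]
def blobs(m,lo=15):
    n,l,st,ce=cv2.connectedComponentsWithStats(m.astype(np.uint8))
    return [(i,st[i].tolist(),ce[i].round(1).tolist()) for i in range(1,n) if st[i,4]>=lo],l
def red(im):
    h=cv2.cvtColor(im,cv2.COLOR_RGB2HSV);return ((h[...,0]<10)|(h[...,0]>170))&(h[...,1]>150)&(h[...,2]>60)
def white(im,t=195):
    return (im.min(2)>t)&(im.max(2).astype(int)-im.min(2)<30)
E
python3 - <<'E'
import pickle;from h import *
d=pickle.load(open('caps0.pkl','rb'));c=d['top'];im=c['img']
box=np.zeros(im.shape[:2],bool);box[130:265,262:392]=1
b,l=blobs(red(im)&box)
for i,s,ce in b: print('red',s,ce,ray(c,ce,56)[0].round(),ray(c,ce,119)[0].round())
print(im[185:201,280:316:3].min(2))
b,l=blobs(white(im)&box)
for i,s,ce in b:
    r=cv2.minAreaRect(np.argwhere(l==i)[:,::-1].astype(np.float32));print('white',s,ce,r,ray(c,r[0],72)[0].round(1),ray(c,cv2.boxPoints(r),72).round().tolist())
# tray
g=cv2.cvtColor(im,cv2.COLOR_RGB2GRAY)
print(ray(c,[[126,157],[205,155],[207,241],[126,244]],26).round())
sc=d['scene'];cv2.imwrite('pics/s0.png',sc['img'][:,:,::-1])
cr=im[125:270,110:400,::-1];cv2.imwrite('pics/c0.png',cv2.resize(cr,None,fx=2.75,fy=2.75,interpolation=cv2.INTER_CUBIC))
E
```

```text
red [351, 151, 11, 12, 103] [356.2, 156.7] [ 621. -254.   56.] [ 604. -239.  119.]
red [277, 189, 7, 11, 67] [280.0, 194.3] [544. -69.  56.] [532. -65. 119.]
red [358, 224, 13, 11, 108] [364.1, 228.8] [ 451. -253.   56.] [ 445. -237.  119.]
[[157 156 147 157 178 197 205 209 214 220 216 154]
 [157 156 203 209 214 220 222 222 220 220 219 154]
 [158 157 218 223 220 215 213 210 212 218 218 154]
 [132 155 213 219 219 208 209 208 213 218 220 155]
 [ 54 135 208 218 218 208 209 208 214 218 223 155]
 [  0 133 202 218 218 208 210 209 214 218 224 155]
 [ 14 113 193 218 218 207 211 208 215 218 223 153]
 [ 25 103 189 218 218 210 210 208 215 218 223 152]
 [ 33  84 186 219 218 202 210 209 215 219 222 151]
 [ 32  49 180 219 218 208 210 208 214 218 222 151]
 [ 22  32 176 218 219 213 210 209 219 220 223 150]
 [ 17  31 178 219 219 220 213 223 224 225 219 151]
 [ 10  25 179 223 225 225 213 212 204 186 161 154]
 [  7  15 168 213 203 185 161 152 140 119  99 155]
 [ 22  38 124 151 139 117 102 101 106 107  93 156]
 [ 85  80  99 100 105 103 103 101  97  97  83 155]]
white [348, 151, 5, 13, 25] [349.6, 157.3]
[... 308 characters left out ...]
12.872049331665039, 24.83060073852539), 85.2363510131836) [ 545.7 -110.4   72. ] [[560.0, -82.0, 72.0], [561.0, -139.0, 72.0], [531.0, -138.0, 72.0], [530.0, -82.0, 72.0]]
white [321, 191, 11, 10, 74] [325.9, 195.2] ((326.0, 195.5), (9.0, 10.0), 90.0) [ 531.1 -171.5   72. ] [[542.0, -161.0, 72.0], [541.0, -184.0, 72.0], [520.0, -182.0, 72.0], [522.0, -159.0, 72.0]]
white [355, 224, 5, 9, 22] [356.5, 227.2] ((356.2353210449219, 227.55885314941406), (3.6380343437194824, 8.246211051940918), 14.03624439239502) [ 453.6 -231.5   72. ] [[446.0, -224.0, 72.0], [464.0, -231.0, 72.0], [461.0, -239.0, 72.0], [444.0, -232.0, 72.0]]
[[668. 294.  26.]
 [660. 103.  26.]
 [452. 108.  26.]
 [458. 296.  26.]]
```

View pics/c0.png

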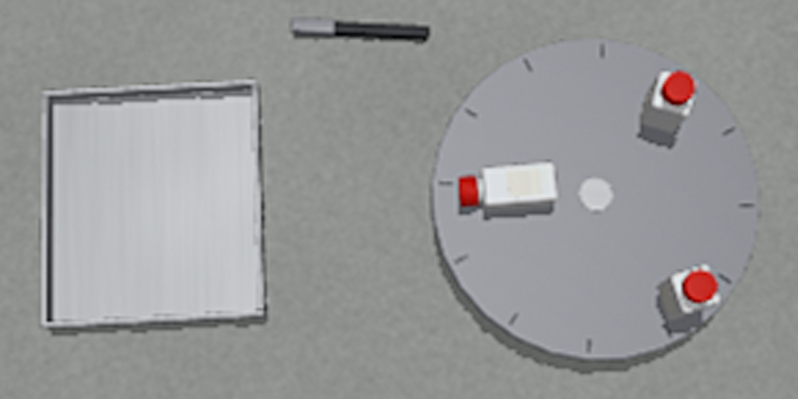

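View pics/s0.png

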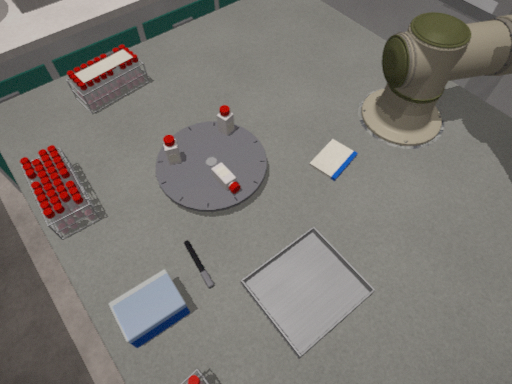

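Clear so far: the tipped bottle is near (545,-110) with its axis along +y, and the tray centre is about (560,201). I'll compute the move to a hover over the bottle.

```bash
cat >> h.py <<'E'
from scipy.spatial.transform import Rotation as R
def go(s,p,yaw):  # target TCP position, world angle of tool y (deg), tool down
    q=s['ee_rot'];r=R.from_quat([q[1],q[2],q[3],q[0]])
    a=np.radians(yaw);y=np.array([np.cos(a),np.sin(a),0]);z=np.array([0,0,-1.]);t=R.from_matrix(np.c_[np.cross(y,z),y,z])
    print('shift cm',(r.inv().apply(np.array(p)-s['eef_pos'])/10).round(2),'turn',np.degrees((r.inv()*t).as_rotvec()).round(2))
E
python3 - <<'E'
from rig import ctrl;from h import *
s=ctrl.sense();go(s,[545,-110,200],1)
E
```

```text
shift cm [-55.57 -50.5    3.12] turn [-5.000e-02  2.000e-02  7.555e+01]
```

step_arm([
  [[-3.5, -3.2, 0.2], [0, 0, 5], 100],
  [[-7, -6.4, 0.4], [0, 0, 10], 100],
  [[-10.5, -9.6, 0.6], [0, 0, 15], 100],
  [[-14, -12.8, 0.8], [0, 0, 20], 100],
  [[-17.5, -16, 1], [0, 0, 25], 100],
  [[-21, -19.2, 1.2], [0, 0, 30], 100],
  [[-24.5, -22.4, 1.4], [0, 0, 35], 100],
  [[-28, -25.6, 1.6], [0, 0, 40], 100],
])

```text
time_s: 1.15
eef_pos: [335.5, 195.1, 215.2]
ee_rot: [0.0, 0.451, 0.893, 0.0]
force: [0.9, 1.4, -0.3]
grip_width: 0.998
grip_force: 0.0
```

Run:
```python
from rig import ctrl;from h import *
s=ctrl.sense();print(s['time_s'],s['eef_pos'],s['joints'],s['dq']);go(s,[545,-110,200],1)
```

```text
1.15 [335.49458568 195.0896906  215.2470108 ] [ 2.22318528e-01  1.95633050e-02  1.89189785e+00  6.04504532e-05
  1.22997005e+00 -4.12657155e-01] [-0.97585371  0.02926858  0.0158709  -0.00117195 -0.04669304 -0.27436553]
shift cm [-36.99  -1.23   1.52] turn [ 1.000e-02 -0.000e+00  3.538e+01]
```

step_arm([
  [[-5, -0.2, 0.2], [0, 0, 5], 100],
  [[-10, -0.4, 0.4], [0, 0, 10], 100],
  [[-15, -0.6, 0.6], [0, 0, 15], 100],
  [[-20, -0.8, 0.8], [0, 0, 20], 100],
  [[-25, -1, 1], [0, 0, 25], 100],
  [[-30, -1.2, 1.2], [0, 0, 30], 100],
  [[-35, -1.3, 1.4], [0, 0, 34], 100],
  [[-37, -1.3, 1.5], [0, 0, 35.4], 100],
])

```text
time_s: 2.15
eef_pos: [545.5, -110.6, 199.5]
ee_rot: [-0.0, 0.701, 0.713, -0.0]
force: [-0.2, 0.3, -0.1]
grip_width: 1.003
grip_force: 0.0
```

Run:
```python
from rig import ctrl;from h import *
import pickle
c=ctrl.capture('wrist');c=ctrl.capture('wrist');t=ctrl.capture('top')
s=ctrl.sense();print(s['time_s'],s['eef_pos'],s['dq'].round(3),s['force']);pickle.dump((c,t),open('c1.pkl','wb'))
cv2.imwrite('pics/w1.png',c['img'][:,:,::-1])
go(s,[545,-110,200],1)
print(c['extrinsics'].round(2).tolist(),proj(c,[545,-110,72]))
for i,st,ce in blobs(red(c['img']),60)[0]: print('red',st,ce,ray(c,ce,56)[0].round())
b,l=blobs(white(c['img'],180),500)
for i,st,ce in b:
    r=cv2.minAreaRect(np.argwhere(l==i)[:,::-1].astype(np.float32));print('white',st,r,ray(c,cv2.boxPoints(r),72).round(1).tolist(),ray(c,r[0],72).round(1))
```

```text
2.3 [ 544.63952522 -108.76899861  199.67102344] [ 0.022 -0.028  0.027  0.003  0.001 -0.002] [-0.15512727  0.26534333  0.34938723]
shift cm [-0.12  0.03 -0.03] turn [-0.06 -0.03  0.12]
[[1.0, 0.02, 0.01, 545.02], [0.02, -0.96, -0.27, -43.18], [0.0, 0.27, -0.96, 341.21], [0.0, 0.0, 0.0, 1.0]] [[255.70523245 182.52173765]]
red [245, 126, 28, 19, 524] [258.4, 134.9] [547. -71.  56.]
red [311, 325, 32, 29, 550] [327.6, 337.6] [ 624. -283.   56.]
white [230, 101, 132, 80, 3677] ((295.1033630371094, 130.28036499023438), (121.34622955322266, 77.16657257080078), 54.7436408996582) [[522.0, -43.8, 72.0], [571.7, -9.3, 72.0], [634.9, -86.7, 72.0], [583.2, -127.2, 72.0]] [[577.1 -64.7  72. ]]
white [241, 151, 36, 65, 2032] ((258.5, 183.0), (64.0, 35.0), 90.0) [[532.2, -82.7, 72.0], [561.8, -82.3, 72.0], [563.6, -139.7, 72.0], [532.3, -140.1, 72.0]] [[ 547.4 -110.4   72. ]]
white [237, 228, 26, 25, 526] ((249.5, 240.0), (24.0, 25.0), 90.0) [[528.7, -152.7, 72.0], [551.3, -152.3, 72.0], [551.8, -176.2, 72.0], [528.7, -176.5, 72.0]] [[ 540.1 -164.3   72. ]]
```

View pics/w1.png

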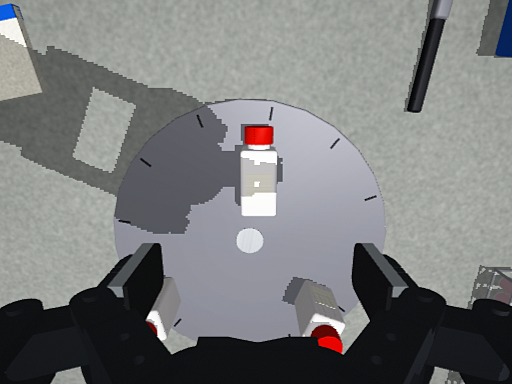

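The wrist view shows the tipped bottle upright in the picture at cols 241–276, rows 151–215. It is within about 1 mm of the finger mid-line (col 257.5), and both standing bottles are clear.

step_arm([
  [[-0.05, 0.05, 2], [0, 0, 0], 100],
  [[-0.1, 0.1, 4.5], [0, 0, 0], 100],
  [[-0.1, 0.1, 7], [0, 0, 0], 100],
  [[-0.1, 0.1, 9.5], [0, 0, 0], 100],
  [[-0.1, 0.1, 11], [0, 0, 0], 100],
  [[-0.1, 0.1, 11], [0, 0, 0], 100],
  [[-0.1, 0.1, 11], [0, 0, 0], 100],
])

```text
time_s: 3.18
eef_pos: [546.2, -109.5, 91.3]
ee_rot: [0.001, 0.7, 0.714, 0.0]
force: [-0.1, -0.6, -0.2]
grip_width: 1.001
grip_force: 0.0
```

Run:
```python
from rig import ctrl;from h import *
c=ctrl.capture('wrist')
s=ctrl.sense();print(s['time_s'],s['eef_pos'],s['dq'].round(3),s['force'])
cv2.imwrite('pics/w2.png',c['img'][:,:,::-1])
go(s,[546,-110,44],1)
for i,st,ce in blobs(red(c['img']),60)[0]: print('red',st,ce,ray(c,ce,56)[0].round(1))
b,l=blobs(white(c['img'],180),500)
for i,st,ce in b:
    r=cv2.minAreaRect(np.argwhere(l==i)[:,::-1].astype(np.float32));print('white',st,r,ray(c,cv2.boxPoints(r),72).round(1).tolist(),ray(c,r[0],72).round(1))
```

```text
3.225 [ 546.26603798 -109.53584257   91.36059867] [-0.002  0.     0.     0.001 -0.003 -0.   ] [-0.08824518  0.00877114 -0.20473639]
shift cm [-0.04 -0.04  4.74] turn [0.09 0.04 0.16]
red [237, 142, 45, 33, 1391] [258.7, 157.7] [546.5 -70.7  56. ]
white [211, 103, 182, 181, 13308] ((307.47991943359375, 186.62808227539062), (185.28671264648438, 173.1530303955078), 83.32904815673828) [[522.4, -42.5, 72.0], [605.1, -31.4, 72.0], [629.8, -129.4, 72.0], [532.8, -144.2, 72.0]] [[572.2 -82.8  72. ]]
white [225, 290, 40, 34, 1067] ((244.5, 306.5), (33.0, 39.0), 90.0) [[528.7, -145.1, 72.0], [551.1, -144.7, 72.0], [551.7, -166.9, 72.0], [528.5, -167.4, 72.0]] [[ 540.  -155.8   72. ]]
```

View pics/w2.png

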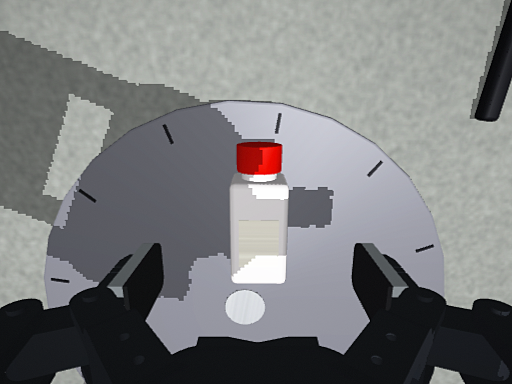

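The bottle is centred at col ~258.7, so it sits about 0.6 mm to +tool-y. I'll descend and close gently.

step_arm([
  [[0, 0.05, 1], [0, 0, 0], 100],
  [[-0.05, 0.05, 2.5], [0, 0, 0], 100],
  [[-0.05, 0.05, 4], [0, 0, 0], 100],
  [[-0.05, 0.05, 4.75], [0, 0, 0], 100],
  [[-0.05, 0.05, 4.75], [0, 0, 0], 80],
  [[-0.05, 0.05, 4.75], [0, 0, 0], 65],
  [[-0.05, 0.05, 4.75], [0, 0, 0], 55],
  [[-0.05, 0.05, 4.75], [0, 0, 0], 48],
], squeeze=25)

```text
time_s: 4.22
eef_pos: [546.5, -110.0, 43.1]
ee_rot: [0.0, 0.7, 0.714, 0.0]
force: [0.7, -0.6, -0.2]
grip_width: 0.479
grip_force: 0.0
```

step_arm([
  [[0, 0, 0], [0, 0, 0], 44],
  [[0, 0, 0], [0, 0, 0], 41],
  [[0, 0, 0], [0, 0, 0], 38],
  [[0, 0, 0], [0, 0, 0], 35],
  [[0, 0, 0], [0, 0, 0], 30],
  [[0, 0, 0], [0, 0, 0], 25],
  [[0, 0, 0], [0, 0, 0], 25],
])

```text
time_s: 5.1
eef_pos: [546.4, -110.0, 42.9]
ee_rot: [0.0, 0.7, 0.714, 0.0]
force: [-0.7, 0.2, 1.5]
grip_width: 0.372
grip_force: 25.1
```

Gripped at 25 N (opening 0.372 is about 32 mm). Lifting straight up.

step_arm([
  [[0, 0, 0], [0, 0, 0], 20],
  [[0, 0, -0.3], [0, 0, 0], 20],
  [[0, 0, -1], [0, 0, 0], 20],
  [[0, 0, -2.5], [0, 0, 0], 20],
  [[0, 0, -4.5], [0, 0, 0], 20],
  [[0, 0, -7], [0, 0, 0], 20],
  [[0, 0, -9], [0, 0, 0], 20],
  [[0, 0, -10], [0, 0, 0], 20],
], squeeze=35)

```text
time_s: 6.1
eef_pos: [546.7, -110.1, 144.6]
ee_rot: [0.001, 0.7, 0.714, 0.0]
force: [-0.7, -0.1, -0.6]
grip_width: 0.37
grip_force: 35.3
```

Run:
```python
from rig import ctrl;from h import *
c=ctrl.capture('wrist');t=ctrl.capture('top')
s=ctrl.sense();print(s['time_s'],s['eef_pos'],s['force'],s['grip_width'],s['grip_force'])
cv2.imwrite('pics/wt3.png',np.hstack([c['img'][:,110:410],t['img'][:,100:500]])[:,:,::-1])
# tray outline from the untouched first top image
import pickle
o=pickle.load(open('caps0.pkl','rb'))['top']
go(s,[556,199,143],1)
for z,p in((26,[[126,156.5],[204.5,154.5],[207,241],[126,244]]),): print(ray(o,p,z).round().tolist(),ray(o,p,z).mean(0))
```

```text
6.2 [ 546.68861807 -110.11881797  143.97811378] [-0.64593896 -0.59458899 -1.1127961 ] 0.3676268301918043 35.25528430938721
shift cm [30.89  1.55  0.08] turn [0.1  0.05 0.15]
[[670.0, 294.0, 26.0], [661.0, 104.0, 26.0], [452.0, 108.0, 26.0], [458.0, 296.0, 26.0]] [560.20346958 200.22412657  26.        ]
```

View pics/wt3.png

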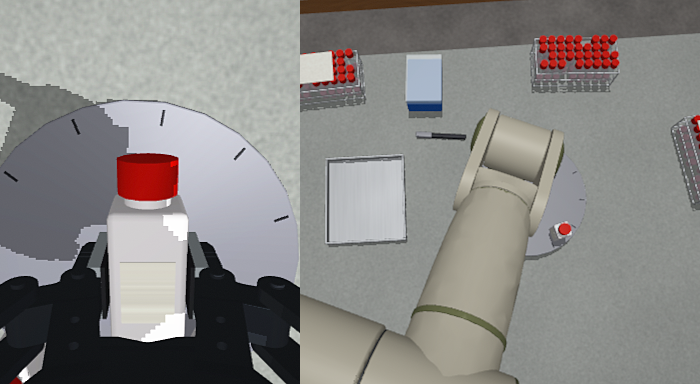

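The bottle is held level with its cap forward (cap at (147,176) in the left half of the picture), and the standing bottle still in view is upright. Moving to above the tray.

step_arm([
  [[1.5, 0, 0], [0, 0, 0], 20],
  [[5, 0.2, 0], [0, 0, 0], 20],
  [[10, 0.5, 0], [0, 0, 0], 20],
  [[15, 0.8, 0], [0, 0, 0], 20],
  [[20, 1, 0], [0, 0, 0], 20],
  [[25, 1.3, 0], [0, 0, 0], 20],
  [[28.5, 1.5, 0], [0, 0, 0], 20],
  [[30.3, 1.5, 0], [0, 0, 0], 20],
])

```text
time_s: 7.2
eef_pos: [554.3, 195.4, 141.9]
ee_rot: [-0.001, 0.699, 0.715, -0.001]
force: [-0.7, -0.1, 0.7]
grip_width: 0.373
grip_force: 35.3
```

step_arm([
  [[0, 0, 0], [0, 0, 0], 20],
  [[0, 0, 1], [0, 0, 0], 20],
  [[0, 0, 3], [0, 0, 0], 20],
  [[0, 0, 5.5], [0, 0, 0], 20],
  [[0, 0, 8], [0, 0, 0], 20],
  [[0, 0, 9.5], [0, 0, 0], 20],
  [[0, 0, 10], [0, 0, 0], 20],
  [[0, 0, 10], [0, 0, 0], 20],
])

```text
time_s: 8.2
eef_pos: [555.5, 193.0, 43.0]
ee_rot: [0.0, 0.7, 0.714, 0.0]
force: [0.1, 0.1, -0.2]
grip_width: 0.371
grip_force: 35.3
```

Run:
```python
from rig import ctrl;from h import *
c=ctrl.capture('wrist');t=ctrl.capture('scene')
s=ctrl.sense();print(s['time_s'],s['eef_pos'],s['force'],s['grip_width'],s['grip_force'])
cv2.imwrite('pics/wt4.png',np.hstack([c['img'][:,60:450],t['img'][:,110:]])[:,:,::-1])
go(s,[556,193,7],1)
```

```text
8.3 [555.74108865 193.24059607  43.61104951] [ 0.86577039  0.17784468 -0.31093088] 0.3690023948067996 35.24927616119385
shift cm [-0.03  0.02  3.66] turn [ 0.08 -0.01  0.14]
```

View pics/wt4.png

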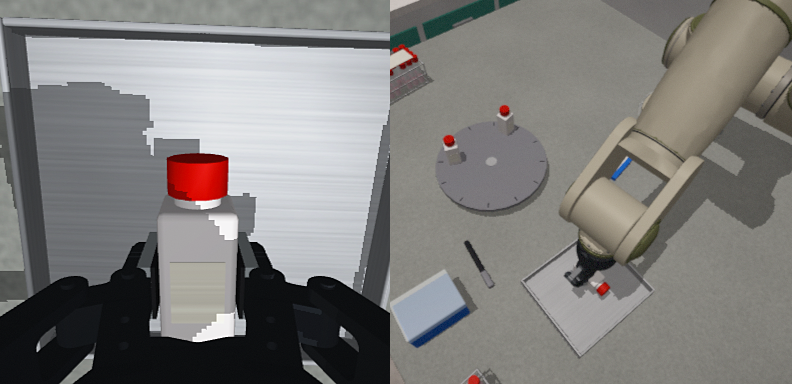

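The bottle is well inside the tray walls, and both standing bottles are upright on the disc. Lowering gently, since I expect contact at a TCP height of about 7 mm.

step_arm([
  [[0, 0, 0.8], [0, 0, 0], 20],
  [[0, 0, 1.7], [0, 0, 0], 20],
  [[0, 0, 2.5], [0, 0, 0], 20],
  [[0, 0, 3], [0, 0, 0], 20],
  [[0, 0, 3.3], [0, 0, 0], 20],
  [[0, 0, 3.4], [0, 0, 0], 20],
  [[0, 0, 3.45], [0, 0, 0], 20],
  [[0, 0, 3.45], [0, 0, 0], 20],
])

```text
time_s: 9.3
eef_pos: [555.3, 193.3, 8.4]
ee_rot: [0.0, 0.7, 0.714, 0.0]
force: [0.6, -0.1, 0.5]
grip_width: 0.368
grip_force: 35.2
```

step_arm([
  [[0, 0, 0.05], [0, 0, 0], 20],
  [[0, 0, 0.1], [0, 0, 0], 20],
  [[0, 0, 0.15], [0, 0, 0], 20],
  [[0, 0, 0.15], [0, 0, 0], 20],
])

```text
time_s: 9.8
eef_pos: [555.3, 193.3, 6.9]
ee_rot: [0.0, 0.7, 0.714, 0.0]
force: [-2.1, -0.5, 2.1]
grip_width: 0.37
grip_force: 35.5
```

step_arm([
  [[0, 0, 0.03], [0, 0, 0], 20],
  [[0, 0, 0.03], [0, 0, 0], 20],
])

```text
time_s: 10.05
eef_pos: [555.3, 193.3, 6.9]
ee_rot: [0.0, 0.7, 0.714, -0.0]
force: [-3.3, -0.5, 5.3]
grip_width: 0.37
grip_force: 36.0
```

Contact is confirmed: 5 N upward, and z has stopped changing. I'll open gently and then retreat straight up. The fingers swing back as they open, so they clear the floor.

step_arm([
  [[0, 0, 0], [0, 0, 0], 38],
  [[0, 0, 0], [0, 0, 0], 40],
  [[0, 0, 0], [0, 0, 0], 44],
  [[0, 0, 0], [0, 0, 0], 50],
  [[0, 0, 0], [0, 0, 0], 60],
  [[0, 0, 0], [0, 0, 0], 70],
  [[0, 0, 0], [0, 0, 0], 80],
  [[0, 0, 0], [0, 0, 0], 80],
])

```text
time_s: 11.05
eef_pos: [555.3, 193.3, 6.5]
ee_rot: [0.0, 0.7, 0.714, 0.0]
force: [0.4, 0.5, 0.7]
grip_width: 0.795
grip_force: 0.0
```

step_arm([
  [[0, 0, -0.5], [0, 0, 0], 80],
  [[0, 0, -2], [0, 0, 0], 80],
  [[0, 0, -4.5], [0, 0, 0], 80],
  [[0, 0, -8], [0, 0, 0], 80],
  [[0, 0, -12], [0, 0, 0], 80],
  [[0, 0, -15], [0, 0, 0], 80],
  [[0, 0, -16], [0, 0, 0], 80],
  [[0, 0, -16], [0, 0, 0], 80],
])

```text
time_s: 12.05
eef_pos: [555.2, 193.3, 166.7]
ee_rot: [0.0, 0.7, 0.714, 0.0]
force: [-0.4, -0.1, -1.0]
grip_width: 0.802
grip_force: 0.0
```

Run:
```python
from rig import ctrl;from h import *
c=ctrl.capture('wrist');t=ctrl.capture('scene')
s=ctrl.sense();print(s['time_s'],s['eef_pos'],s['force'],s['grip_width'],s['grip_force'])
cv2.imwrite('pics/wt5.png',np.hstack([c['img'][:,60:450],t['img'][:,110:]])[:,:,::-1])
```

```text
12.15 [554.73403276 193.16988718 165.28382975] [-0.246576   -0.11435723 -0.10447154] 0.8015134378946258 0.0
```

View pics/wt5.png

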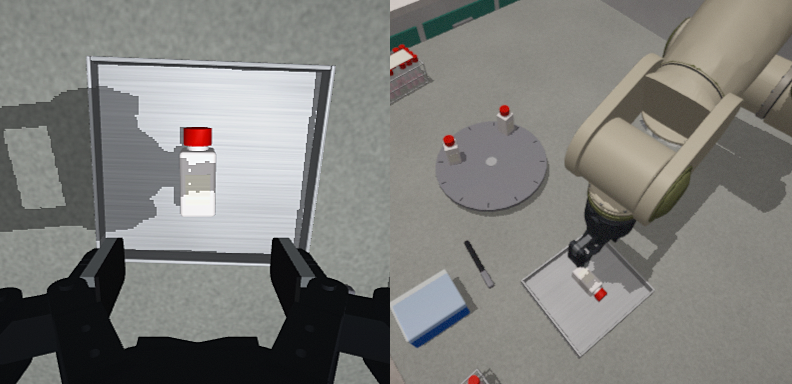

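The bottle lies flat on the tray floor (cap at (197,137), body at (198,183)), the gripper is clear, and both standing bottles are upright on the disc.

```bash
python3 -c "
from rig import ctrl
print(ctrl.finish_job())"
```

```text
the job is handed in; nothing more can be done
None
```

The tipped bottle was lifted straight up and laid on its side on the tray floor without being dropped, both standing bottles stayed upright on the turntable, and the job was handed in at about 12 s.

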